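# Let a mailing tube out of the lever dispenser

### The job

Press the pad of the dispenser's lever all the way down with your fingertips so that the linked lid lifts, and keep it down until the mailing tube has rolled out into the catch tray. Then ease the lever back up so that the lid closes fully and gently, without slamming, and move clear. Work only with the lever: do not touch the lid or the tube, and leave everything else on the desk where it is.

Things in the scene. Friction and masses are not known exactly. Their poses are not given: they have to be found in the camera images.
- dispenser: tube dispenser, grey sheet metal, fixed to the desk, turned up to 0.35 rad. Origin on the desk under the middle of the hopper; x points from the lever end (robot side) to the outlet and open catch tray on the far side, y left, z up. Hopper x -80 to 75, y -100 to 100 mm, 113 mm high with lid shut; tray x 75 to 172 mm, walls 50 mm high. The floor slopes down 10 degrees into the tray
- lever_pad (a point): centre of the top face of the lever's pad, a black rubber plate 40 mm (dispenser x) by 44 mm (y), 8 mm thick, on the robot-side end of a thin steel lever. Lever up: at dispenser x -220, y 130, z 95 mm, level; right down: 42 mm lower, tilted 0.35 rad. Free desk below it
- lever (a joint): lever angle, rad: 0 up (at rest), 0.35 right down at its rigid stop. Level pivot along dispenser y at x -100, y 130, z 75 mm, 120 mm from the pad. Pressing takes about 5 to 8 N at the pad. A link turns the lid twice as far as the lever. Only a finger on the pad keeps it down; the lid's weight brings it back up
- lid (a joint): angle of the white lid, rad: 0 shut, 0.70 fully open. 150 by 202 mm, hinged along its robot-side edge (dispenser x -70, z 108 mm); a 70 mm flap hanging from its far edge shuts the outlet. Let go, it slams; a fingertip on the pad rising steadily at 30 mm/s lets it close at about 0.5 rad/s. Closing faster than 2 rad/s at any moment is a slam
- tube: a cardboard mailing tube with white end caps, 40 mm in diameter, 150 mm long, lying along the dispenser's y inside the hopper behind the flap; origin at its centre. It rolls out by itself, within about a second, once the lid is open more than about 0.35 rad, and comes to rest against the catch tray's far wall, its centre at dispenser x 145, z 32 mm
- stamp: wooden hand stamp, 72 mm high, 40 mm across its foot, standing near the lever; origin under its centre
- glue: white glue stick, 85 mm high, 28 mm in diameter, standing near the lever; origin under its centre
- tape: roll of brown tape lying flat, 84 mm across, 45 mm high; origin under its centre
- mug: white mug, 76 mm across, 85 mm high, with a handle; origin under its centre
- parcel: small cardboard parcel, 120 by 80 mm, 50 mm high; origin under its centre
- stapler: black stapler, 130 mm long, about 55 mm high; origin under its centre

How it is judged (in metres and radians):
On the way:
1. the lever is pressed down and the lid stands wide open (value of joint lid above 0.6 rad and value of joint lever above 0.3 rad), for 0.2 s.
At the end, for the whole second after the job is handed in: the lid is shut (under 0.04 rad) and the lever up (under 0.02 rad); the tube lies still in the catch tray, its centre 100 to 160 mm along the dispenser's x, within 30 mm of its middle line and 20 to 50 mm above the desk (x of tube in the frame of dispenser between 0.1 and 0.16 m and y of tube in the frame of dispenser between -0.03 and 0.03 m and z of tube in the frame of dispenser between 0.02 and 0.05 m and linear speed of tube below 0.02 m/s and value of joint lid below 0.04 rad and value of joint lever below 0.02 rad); the robot touches nothing.
It fails at once if the lid slams: it closes faster than 2 rad/s (velocity of joint lid below -2 rad/s).
It fails at once if the robot touches the tube (contact force between any of the fingers, the arm and tube above 0.3 N).
It fails at once if the robot touches the lid (contact force between any of the fingers, the arm and lid above 0.5 N).
It fails at once if something else on the desk is moved by more than 20 mm (distance of any of stamp, tape, mug, glue, parcel, stapler from where it was at the start of the episode above 0.02 m).
It also fails if it takes over 38 s, if anything falls off the work surface, if the arm or the gripper's body presses on something with over 40 N, if the wrist force passes 120 N, or if a joint passes its speed limit or range.

### The arm

A 6-joint arm with a two-finger parallel gripper is mounted at the origin on the work surface. World frame = base frame: x ahead of the robot, y to its left, z up, the work surface at z = 0. Lengths are in mm, angles in rad, forces in N, time in s.
With the tool pointing down it reaches from about 275 to 750 mm from the base axis. Payload 10.2 kg.
Tool frame: the origin (TCP) lies on the front face of the gripper's body, between the roots of the fingers; the fingertips stand 73 mm ahead of it and the grasp point (between the pads) lies ctrl.grip_depth ahead of it (ctrl.grip_depth is the distance from the TCP to the grasp point, in mm); z points along the fingers, y is the direction in which the jaws open and shut (so a half turn about z gives the same grasp; the last joint's range is limited). The gripper opens to 85 mm and grips with 20 to 120 N. Pads are 22 mm wide; open, the fingers measure 114 mm over their backs; the gripper's body (76 mm by 85 mm) begins 54 mm behind the grasp point. The pads swing forward as they close: fully open they stand 13 mm farther back than shut.
Start: joints at [-1.34, 0.313, 1.498, -0, 1.331, -0.223], TCP at [230.14, -471.876, 303.894] pointing down, gripper open.
Joint ranges: [-2.94, 2.94], [-0.97, 2.17], [0.19, 2.56], [-1.23, 4.37], [0.02, 3.11], [-2.88, 2.88]. Speed limits (rad/s): [2.39, 2.39, 3.01, 3.14, 3.14, 3.14].

### API

Orientations are given as a unit quaternion [w, x, y, z].
In Python, from rig import readout, capture, ctrl, nets gives the robot as it stands. The module is installed in compiled form; this text tells all that it offers.
- The arm moves only by the tool apply_moves, never from a script. Its argument "targets" is a list of rows, each a list of 4 numbers: the shift along the tool's x, y, z in cm, then the turn about the tool's z in degrees. A call has 1 to 8 rows; each row shifts and turns the commanded pose from where the row before left it, along the tool's axes as they then stand; what a row does not reach is not made up. A row lasts 1/10 s, in which the tool goes at most 50 mm and 8.59 degrees, less where a joint would pass 70% of its speed; a pose out of reach is approached as far as the arm can. A call with a gripper value outside its range is refused whole. "grip" is the finger opening in cm, from 0 to 8.54, set as the call begins (left out, the last holds). The fingers move at their own pace and stop on an object; "force" is the grip in N (left out, the last holds). Time passes only in rows, so rows that do not move let the fingers close. It gives the time, the measured TCP pose, the force and the opening at its end, in the units of the state.
- readout.sense(): the state, without advancing time (a new reading comes with each control period).
- capture(name): name is "scene" or "side" or "wrist"; returns a dict with "img" (420x560x3 uint8, red, green, blue), "fov_y" (degrees; the focal length in pixels is half the picture's height over the tangent of half this angle, whatever the lens; pixels are square), "cx", "cy" (the principal point, pixels), "eye" and "rotation" of the camera in the world. Camera axes: x right, y down, z forward; pixel columns grow to the right and rows downward; lengths in mm; the calibration is good to about 2 mm. A picture is of the moment at which its call begins. There is no depth.
- ctrl.finish_job(): hands the job in, once; it reports no verdict.
Trained networks look in the newest picture that a camera, given by its name, has taken for a name from the list of things; names that differ only in an ending like _2 or _b are one class to them, and where a whole thing is asked for, a point or a joint stands for the part that bears it (a point fixed in the world has none). Each returns a list of dicts, best first, with "score" (0 to 1); they miss things now and then, are a little off and sometimes report something else, mostly with a low value. They report only what shows in the picture. A call takes as long as a camera call.
- nets.boxes_of(camera, target): "location" ([column, row] as shares, 0 to 1, of the picture: columns of its width, rows of its height, amid what is visible of it).
The state is a dict: "time_s": time; "joints": joint angles; "dq": joint speeds; "tau": joint torques, N m; "eef_pos": TCP position; "ee_rot": TCP orientation; "force": force on the tool from outside, world axes, zero at the start; "wrist_torque": the same for the moment, N m; "grip_width": opening from 0.0 (shut) to 1.0 (fully open).
Only numpy, scipy, OpenCV 4.12 (cv2) and the standard library are available. Lean on these libraries where they do the work, as an engineer would, in place of code of your own. Each camera call takes 0.05 s, during which the arm holds its last target.

## Working session

There is one attempt and no reset: what is moved stays moved. The work goes in short steps, Python scripts to look and compute and a tool call to move; the robot and the scene stay as the last step left them, time stands still between calls to the robot, and variables do not carry over. Pictures are saved under pics/ and viewed, and the job is handed in when it is done.

Besides the shell and the picture viewer there is one more tool, called after ">>>" as name([rows], argument=value, ...), one row to a line, values as JSON. apply_moves: Moves the arm, as the interface text tells. Its arguments: {"type":"object","properties":{"targets":{"type":"array"},"grip":{"type":"number"},"force":{"type":"number"}},"required":["targets"]}

```bash
mkdir -p pics
cat > h.py <<'E'
import numpy as np, cv2, json
from rig import readout, capture, ctrl, nets
def snap(cam,name):
    c=capture(cam); cv2.imwrite(f'pics/{name}.png',c['img'][:,:,::-1]); return c
def f(c): return c['img'].shape[0]/2/np.tan(np.radians(c['fov_y'])/2)
def ray(c,u,v):
    d=np.array([(u-c['cx'])/f(c),(v-c['cy'])/f(c),1.]); return np.array(c['eye']),np.array(c['rotation'])@d
def at_z(c,u,v,z):
    e,d=ray(c,u,v); return e+d*(z-e[2])/d[2]
def proj(c,p):
    q=np.array(c['rotation']).T@(np.array(p)-np.array(c['eye'])); return q[:2]/q[2]*f(c)+[c['cx'],c['cy']]
E
python3 - <<'E'
from h import *
for cam in ['scene','side']:
    c=snap(cam,cam+'0'); print(cam,c['fov_y'],c['cx'],c['cy'],c['eye'],np.round(c['rotation'],3).tolist())
    for t in ['lever_pad','lever','lid','dispenser','stamp','glue','tape','mug']:
        print(t,[(np.round(np.array(b['location'])*[560,420],1).tolist(),round(b['score'],2)) for b in nets.boxes_of(cam,t)[:3]])
print(readout.sense())
E
```

```text
scene 49.094351314579626 276.6546384132558 213.47891602436783 [1053.82826953 -773.35541908  691.75708699] [-0.46, 0.854, 0.211, -0.121]
lever_pad [([244.6, 207.5], 0.53)]
lever [([243.2, 207.7], 0.78), ([263.9, 206.7], 0.2)]
lid [([287.4, 263.0], 0.95), ([261.3, 206.5], 0.65)]
dispenser []
stamp [([212.4, 270.9], 0.62)]
glue [([202.6, 240.5], 0.55)]
tape [([262.4, 203.5], 0.64), ([288.2, 263.6], 0.56), ([223.7, 320.1], 0.36)]
mug [([293.5, 211.7], 0.92)]
side 47.580294745475925 279.71404553079515 207.99156200944242 [506.32626523 819.30130833 959.94820552] [0.016, -0.065, 0.931, -0.36]
lever_pad [([306.4, 207.6], 0.91), ([329.6, 192.7], 0.62)]
lever [([306.2, 210.9], 0.72)]
lid [([243.7, 157.8], 0.85), ([309.4, 207.7], 0.62)]
dispenser [([239.0, 173.6], 0.79), ([326.4, 145.1], 0.33)]
stamp [([326.4, 143.9], 0.75), ([308.6, 177.9], 0.61)]
glue [([330.2, 191.3], 0.65)]
tape [([306.3, 268.7], 0.58)]
mug [([265.7, 240.9], 0.72), ([299.6, 205.3], 0.2)]
{'time_s': 0.9, 'joints': array([-1.34036910e+00,  3.12904475e-01,  1.49772727e+00,  2.24220997e-05,
        1.33099716e+00, -2.23435856e-01]), 'dq': array([-0.00028505, -0.00123817,  0.00051804,  0.00058092, -0.00192002,
       -0.00060282]), 'tau': array([ 4.68539820e-04, -4.12163508e+01, -2.59894699e+01, -2.11165816e-04,
        5.28728433e-04,  4.90078975e-06]), 'eef_pos': array([ 230.15718317, -471.86067276,  303.88160758]), 'ee_rot': array([-1.81638105e-05,  9.74361949e-01,  2.24986203e-01,  1.08267765e-05]), 'force': array([0.8605659 , 0.57318462, 0.14135822]), 'wrist_torque': array([-0.03132405,  0.01330501, -0.01211858]), 'grip_width': 0.9976568690611755}
```

View pics/scene0.png

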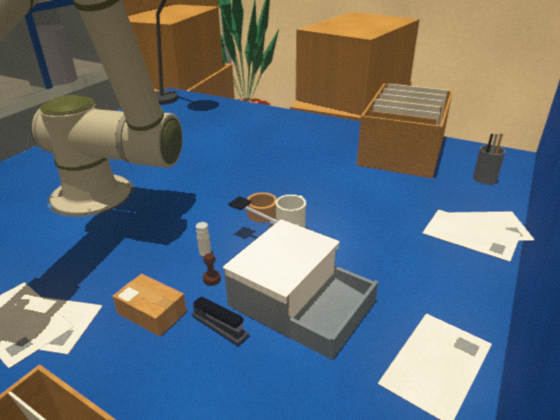

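View pics/side0.png

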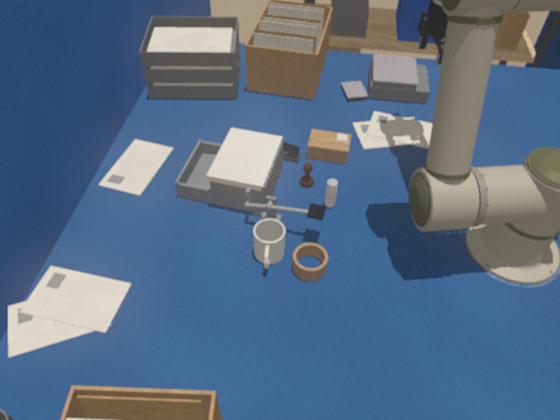

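The pad is the black plate at scene (240,203) and side (317,211). The lid is the white top, and the glue and stamp stand on the far (-y) side of the pad. I'll enlarge the pictures for precise corners.

Run:
```python
import cv2
a=cv2.imread('pics/scene0.png')[185:365,190:390]; cv2.imwrite('pics/scene0c.png',cv2.resize(a,None,fx=3.3,fy=3.3,interpolation=cv2.INTER_CUBIC))
a=cv2.imread('pics/side0.png')[115:290,170:360]; cv2.imwrite('pics/side0c.png',cv2.resize(a,None,fx=3.4,fy=3.4,interpolation=cv2.INTER_CUBIC))
```

```text
(no output)
```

View pics/scene0c.png

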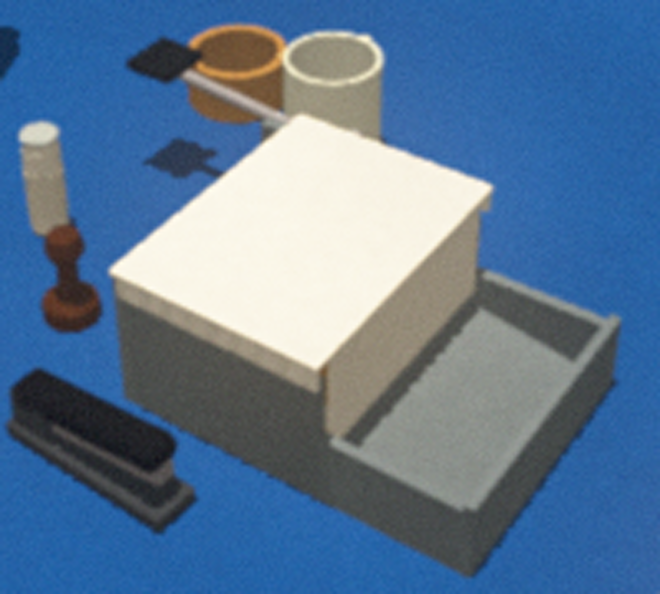

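View pics/side0c.png

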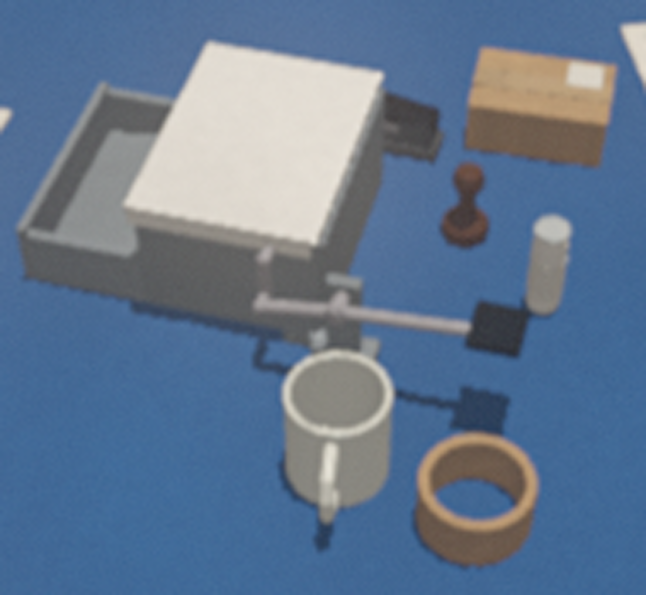

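```bash
cat >> h.py <<'E'
from scipy.spatial.transform import Rotation as R
_proj_note=0
def rotm(c):
    r=np.array(c['rotation']); return r if r.shape==(3,3) else R.from_quat(r[[1,2,3,0]]).as_matrix()
def ray(c,u,v):
    d=np.array([(u-c['cx'])/f(c),(v-c['cy'])/f(c),1.]); return np.array(c['eye']),rotm(c)@d
def proj(c,p):
    q=rotm(c).T@(np.array(p)-np.array(c['eye'])); return q[:2]/q[2]*f(c)+[c['cx'],c['cy']]
E
python3 - <<'E'
from h import *
from scipy.optimize import least_squares
import pickle
cs={k:capture(k) for k in ['scene','side']}
pickle.dump({k:{a:b for a,b in v.items()} for k,v in cs.items()},open('cams.pkl','wb'))
D=[(-70,-101,113),(-70,101,113),(80,101,113),(80,-101,113),(-220,130,95)]
P={'scene':np.array([(113,270),(303,113),(490,187),(325,372),(165,60)])/3.3+[190,185],
'side':np.array([(383,75),(312,244),(127,212),(210,42),(498,325)])/3.4+[170,115]}
def w(p,d):
    c,s=np.cos(p[2]),np.sin(p[2]); return np.array([p[0]+c*d[0]-s*d[1],p[1]+s*d[0]+c*d[1],d[2]])
def res(p): return np.concatenate([proj(cs[k],w(p,d))-P[k][i] for k in cs for i,d in enumerate(D)])
r=least_squares(res,[500,0,0]); print(r.x,np.round(r.fun.reshape(-1,2),1).tolist())
print('pad',w(r.x,D[4]))
# pad triangulated
A=[];b=[]
for k in cs:
    e,d=ray(cs[k],*P[k][4]); d/=np.linalg.norm(d); M=np.eye(3)-np.outer(d,d); A.append(M);b.append(M@e)
print('tri',np.linalg.lstsq(np.vstack(A),np.hstack(b),rcond=None)[0])
for n,k,u,v,z in [('glue top','side',550,228,85),('glue top','scene',40,132,85),('stamp top','side',467,176,72),('stamp base','scene',70,312,6),('stamp base','side',464,228,6),('tape','side',477,457,45),('mug','side',337,393,85),('mug','scene',333,57,85)]:
    o=(np.array([u,v])/3.3+[190,185]) if k=='scene' else np.array([u,v])/3.4+[170,115]
    e,d=ray(cs[k],*o); p=e+d*(z-e[2])/d[2]
    q=p-np.array([r.x[0],r.x[1],0]);c,s=np.cos(r.x[2]),np.sin(r.x[2]); print(n,k,np.round(p),'disp',np.round([c*q[0]+s*q[1],-s*q[0]+c*q[1]]))
print(readout.sense()['time_s'])
E
```

```text
[ 7.06766995e+02 -1.19320392e+02 -1.17750454e-01] [[-1.2, -0.3], [-0.5, -0.4], [1.7, -0.7], [-1.9, -1.2], [-1.9, -2.4], [-1.5, -0.5], [-0.4, -0.5], [-2.6, -2.1], [-2.0, 0.1], [0.8, 0.5]]
pad [503.56261247  35.62469068  95.        ]
tri [507.86385675  32.71440859  91.63772967]
glue top side [474. -81.  85.] disp [-236.   11.]
glue top scene [477. -81.  85.] disp [-233.   11.]
stamp top side [ 543. -144.   72.] disp [-159.  -44.]
stamp base scene [ 548. -158.    6.] disp [-153.  -57.]
stamp base side [ 543. -152.    6.] disp [-159.  -51.]
tape side [510. 116.  45.] disp [-223.  211.]
mug side [612. 106.  85.] disp [-120.  212.]
mug scene [616. 103.  85.] disp [-116.  210.]
1.0
```

>>> apply_moves([
  [0, 0, 0, 8.2],
  [0, 0, 0, 8.2],
  [0, 0, 0, 8.2],
  [0, 0, 0, 8.2],
  [1, -2.5, 0, 0],
  [1, -2.5, 0, 0],
  [1, -2.5, 0, 0],
  [1, -2.5, 0, 0],
], grip=0, force=40)

```text
time_s: 1.8
eef_pos: [282.0, -376.4, 303.9]
ee_rot: [0.0, 0.998, -0.059, 0.0]
force: [-0.7, -0.4, 0.1]
grip_width: -0.001
```

>>> apply_moves([
  [1.2, -3, 0, 0],
  [1.2, -3, 0, 0],
  [1.2, -3, 0, 0],
  [1.2, -3, 0, 0],
  [1.2, -3, 0, 0],
  [1.2, -3, 0, 0],
  [1.2, -3, 0, 0],
  [1.2, -3, 0, 0],
])

```text
time_s: 2.6
eef_pos: [405.9, -149.1, 304.1]
ee_rot: [0.0, 0.998, -0.059, 0.0]
force: [0.1, -0.3, 0.6]
grip_width: 0.002
```

>>> apply_moves([
  [1.3, -3.2, 0, 0],
  [1.3, -3.2, 0, 0],
  [1.3, -3.2, 0, 0],
  [1.3, -3.2, 0, 0],
  [1.3, -3.2, 0, 0],
  [1.3, -3.5, 0, 0],
  [0, 0, 3, 0],
  [0, 0, 0, 0],
])

```text
time_s: 3.4
eef_pos: [505.0, 34.9, 271.0]
ee_rot: [-0.0, 0.998, -0.059, -0.003]
force: [-0.0, -0.2, -0.4]
grip_width: 0.001
```

>>> apply_moves([
  [0, 0, 3, 0],
  [0, 0, 2, 0],
  [0, 0, 0, 0],
])

```text
time_s: 3.7
eef_pos: [505.2, 33.5, 222.7]
ee_rot: [-0.0, 0.998, -0.06, -0.002]
force: [0.3, 0.3, 1.3]
grip_width: -0.002
```

Run:
```python
from h import *
for cam in ['scene','side','wrist']:
    c=snap(cam,cam+'1')
    a=cv2.imread(f'pics/{cam}1.png')
    if cam=='scene': a=a[120:290,150:350]
    if cam=='side': a=a[100:290,200:400]
    cv2.imwrite(f'pics/{cam}1c.png',cv2.resize(a,None,fx=3 if cam!='wrist' else 1,fy=3 if cam!='wrist' else 1,interpolation=cv2.INTER_CUBIC))
    s=readout.sense(); t=s['eef_pos']+np.array([0,0,-73]); print(cam,proj(c,t),s['eef_pos'],s['time_s'])
```

```text
scene [237.10225235 181.46924142] [505.87756446  33.48160335 224.35134474] 3.75
side [318.02940789 194.12272522] [506.31886791  33.49639928 225.24240606] 3.8
wrist [278.45740393 274.12203739] [506.50405037  33.58442876 225.59344452] 3.85
```

View pics/scene1c.png

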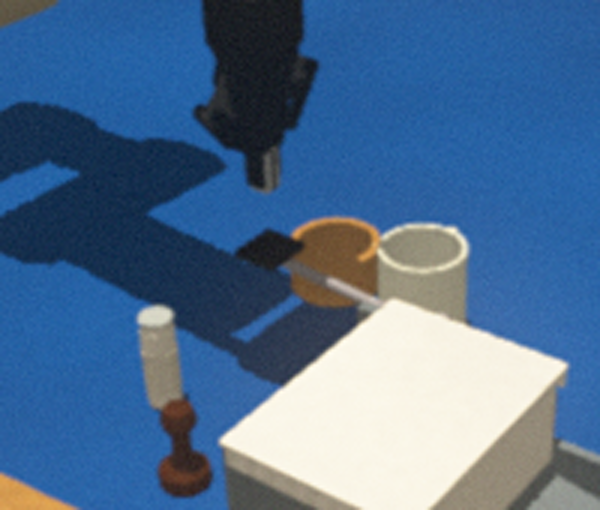

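View pics/side1c.png

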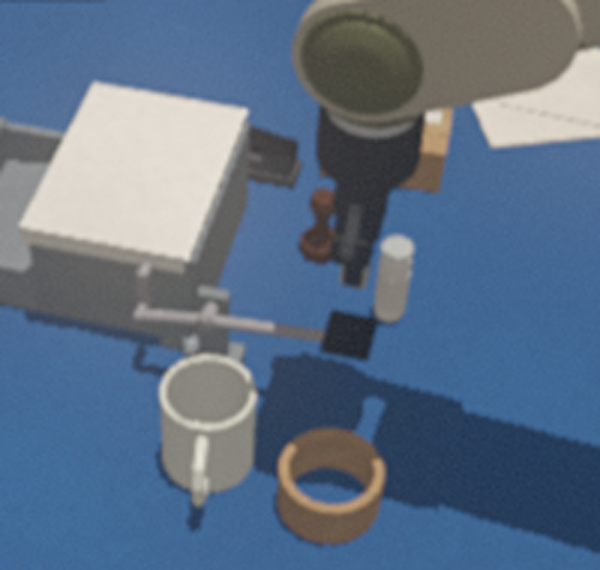

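View pics/wrist1c.png

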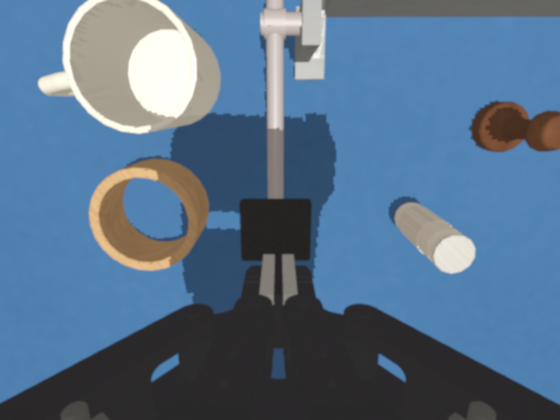

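Wrist view: pad centre (276,229), fingertips shut at about (278,265), laterally aligned. I'll locate the pad from this view.

Run:
```python
from h import *
c=capture('wrist'); s=readout.sense(); print(s['eef_pos'],s['time_s'],s['force'])
for n,u,v,z in [('pad',276,229,95),('padL',242,229,95),('padR',310,229,95),('top',276,199,95),('bot',276,260,95)]:
    e,d=ray(c,u,v); p=e+d*(z-e[2])/d[2]; print(n,np.round(p,1))
q=R.from_quat(s['ee_rot'][[1,2,3,0]]).as_matrix(); print(np.round(q,3))
```

```text
[506.50236506  33.66303794 225.55991222] 3.9 [ 1.21390023 -0.12368131  1.01088466]
pad [508.   34.9  95. ]
padL [510.5  55.8  95. ]
padR [505.5  14.   95. ]
top [527.1  32.6  95. ]
bot [487.2  37.5  95. ]
[[ 0.993 -0.119  0.003]
 [-0.119 -0.993 -0.   ]
 [ 0.003  0.    -1.   ]]
```

>>> apply_moves([
  [0, 0, 1.5, 0],
  [0, 0, 1.5, 0],
  [0, 0, 1.5, 0],
  [0, 0, 0.5, 0],
  [0, 0, 0.5, 0],
  [0, 0, 0.5, 0],
  [0, 0, 0.5, 0],
  [0, 0, 0, 0],
])

```text
time_s: 4.7
eef_pos: [506.0, 34.0, 158.7]
ee_rot: [-0.0, 0.998, -0.059, 0.0]
force: [0.4, -0.7, -0.5]
grip_width: 0.001
```

Run:
```python
from h import *
out=[]
for cam in ['scene','side','wrist']:
    c=snap(cam,cam+'2'); a=c['img'][:,:,::-1]
    if cam=='scene': a=a[150:250,190:310]
    if cam=='side': a=a[150:250,240:360]
    if cam=='wrist': a=a[180:340,184:376]
    out.append(cv2.resize(a,(400,333),interpolation=cv2.INTER_CUBIC))
    s=readout.sense(); print(s['eef_pos'],s['force'],s['time_s'])
cv2.imwrite('pics/m2.png',np.vstack([np.hstack(out[:2])]));cv2.imwrite('pics/m2w.png',out[2])
```

```text
[506.11219316  33.99513654 158.86350108] [ 0.16750598  0.50882317 -0.28309478] 4.75
[506.15979125  34.0099514  158.97719858] [ 0.00676729 -0.29144435 -0.68802778] 4.8
[506.17862075  34.00511473 159.05050689] [-0.24922718  0.13318269 -0.2393674 ] 4.85
```

View pics/m2.png

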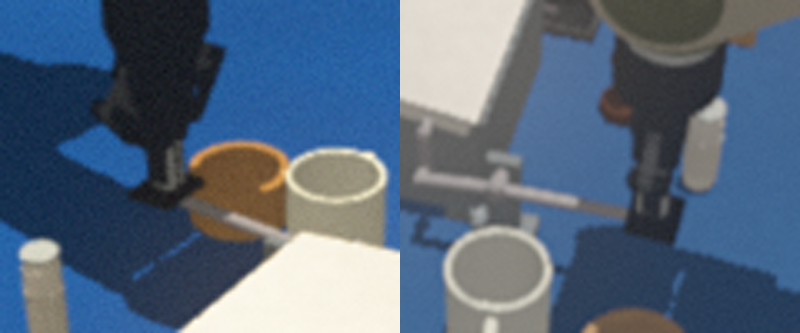

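View pics/m2w.png

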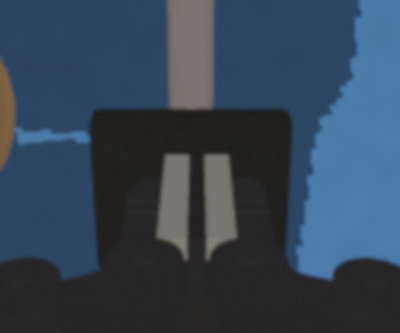

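The tips are just above or on the pad centre and the lid is still shut. There's no force yet, so I'll keep pressing in small steps.

>>> apply_moves([
  [0, 0, 0.4, 0],
  [0, 0, 0.4, 0],
  [0, 0, 0, 0],
])

```text
time_s: 5.15
eef_pos: [506.0, 34.0, 150.5]
ee_rot: [-0.0, 0.998, -0.059, -0.0]
force: [-1.4, 0.4, 3.9]
grip_width: -0.003
```

>>> apply_moves([
  [0, 0, 0.4, 0],
  [0, 0, 0.4, 0],
  [0, 0, 0, 0],
])

```text
time_s: 5.45
eef_pos: [506.0, 34.0, 142.5]
ee_rot: [-0.0, 0.998, -0.059, -0.0]
force: [-0.2, 0.3, 3.0]
grip_width: 0.0
```

>>> apply_moves([
  [0, 0, 0.4, 0],
  [0, 0, 0.4, 0],
  [0, 0, 0.4, 0],
  [0, 0, 0, 0],
])

```text
time_s: 5.85
eef_pos: [505.9, 34.0, 130.3]
ee_rot: [-0.0, 0.998, -0.059, -0.0]
force: [0.1, 0.7, 3.4]
grip_width: -0.001
```

Run:
```python
from h import *
out=[]
for cam in ['scene','side']:
    c=snap(cam,cam+'3'); a=c['img'][:,:,::-1]
    if cam=='scene': a=a[150:360,160:380]
    if cam=='side': a=a[90:280,170:369]
    out.append(cv2.resize(a,(400,381),interpolation=cv2.INTER_CUBIC))
    s=readout.sense(); print(s['eef_pos'],s['force'],s['time_s'])
cv2.imwrite('pics/m3.png',np.hstack(out))
```

```text
[505.86282832  34.02498885 130.57868181] [-0.23963902  0.65065104  3.45737066] 5.9
[505.86189721  34.02549698 130.75189431] [-0.25741859 -0.63485005  3.00814132] 5.95
```

View pics/m3.png

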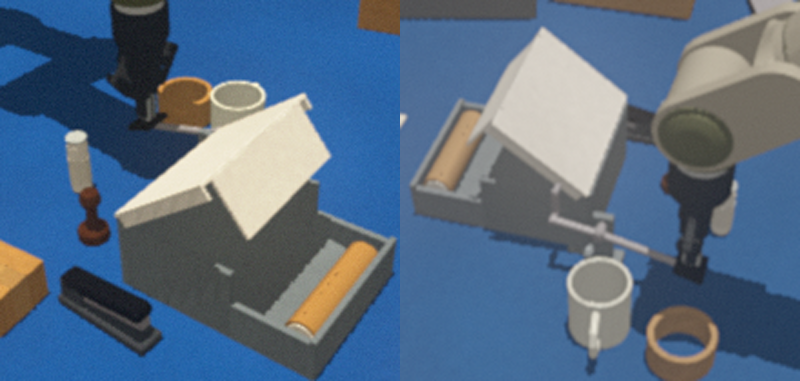

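The lid is well open and the tube is already against the tray's far wall (scene crop ~(335,285)). I'll press on to the stop.

>>> apply_moves([
  [0, 0, 0.4, 0],
  [0, 0, 0.4, 0],
  [0, 0, 0, 0],
])

```text
time_s: 6.25
eef_pos: [506.5, 34.0, 127.1]
ee_rot: [0.0, 0.998, -0.059, 0.001]
force: [-18.8, 0.2, 52.6]
grip_width: -0.001
```

>>> apply_moves([
  [0, 0, 0.3, 0],
  [0, 0, 0, 0],
])

```text
time_s: 6.45
eef_pos: [506.7, 34.0, 126.6]
ee_rot: [0.001, 0.998, -0.059, 0.002]
force: [-31.9, 1.2, 81.6]
grip_width: -0.002
```

At the rigid stop. I'll relieve the excess force and stay down.

>>> apply_moves([
  [0, 0, -0.2, 0],
  [0, 0, -0.2, 0],
  [0, 0, -0.2, 0],
  [0, 0, 0, 0],
  [0, 0, 0, 0],
])

```text
time_s: 6.95
eef_pos: [506.3, 34.0, 127.7]
ee_rot: [0.0, 0.998, -0.059, 0.001]
force: [-7.0, -0.2, 23.5]
grip_width: -0.004
```

Run:
```python
from h import *
out=[]
for cam in ['scene','side']:
    c=snap(cam,cam+'4'); a=c['img'][:,:,::-1]
    if cam=='scene': a=a[150:360,160:380]
    if cam=='side': a=a[90:280,170:369]
    out.append(cv2.resize(a,(400,381),interpolation=cv2.INTER_CUBIC))
    s=readout.sense(); print(s['eef_pos'],s['force'],s['time_s'])
cv2.imwrite('pics/m4.png',np.hstack(out))
```

```text
[506.31736323  34.01193828 127.75642621] [-7.77583755  0.60899383 23.57699686] 7.0
[506.3038795   33.9797128  127.73391658] [-7.473014    0.45728235 23.29764998] 7.05
```

View pics/m4.png

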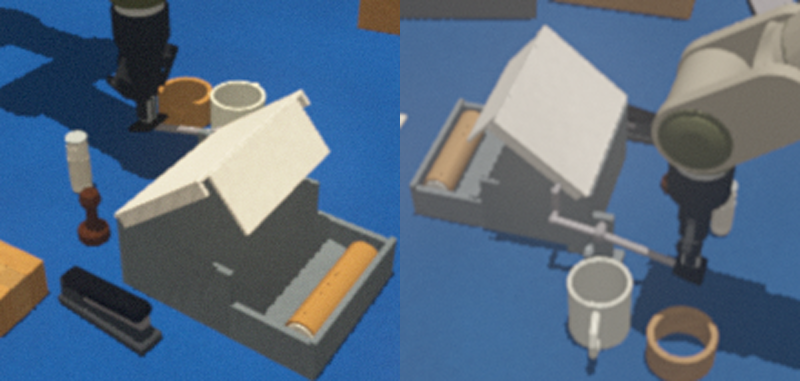

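Lid fully open and tube settled in the tray. Easing up at 20 mm/s.

>>> apply_moves([
  [0, 0, -0.2, 0],
  [0, 0, -0.2, 0],
  [0, 0, -0.2, 0],
  [0, 0, -0.2, 0],
  [0, 0, -0.2, 0],
  [0, 0, -0.2, 0],
  [0, 0, -0.2, 0],
  [0, 0, -0.2, 0],
])

```text
time_s: 7.85
eef_pos: [505.8, 34.1, 142.0]
ee_rot: [-0.0, 0.998, -0.059, -0.0]
force: [-3.0, 0.1, 3.2]
grip_width: 0.002
```

>>> apply_moves([
  [0, 0, -0.2, 0],
  [0, 0, -0.2, 0],
  [0, 0, -0.2, 0],
  [0, 0, -0.2, 0],
  [0, 0, -0.2, 0],
  [0, 0, -0.2, 0],
  [0, 0, -0.2, 0],
  [0, 0, -0.2, 0],
])

```text
time_s: 8.65
eef_pos: [506.3, 34.0, 158.3]
ee_rot: [0.0, 0.998, -0.059, 0.001]
force: [-0.7, 0.4, 3.3]
grip_width: -0.002
```

>>> apply_moves([
  [0, 0, -0.2, 0],
  [0, 0, -0.2, 0],
  [0, 0, -0.2, 0],
  [0, 0, -0.2, 0],
])

```text
time_s: 9.05
eef_pos: [506.3, 33.9, 166.2]
ee_rot: [0.0, 0.998, -0.059, 0.001]
force: [1.9, -0.5, 2.8]
grip_width: 0.002
```

>>> apply_moves([
  [0, 0, -0.1, 0],
  [0, 0, -0.1, 0],
  [0, 0, -0.1, 0],
  [0, 0, -0.1, 0],
  [0, 0, -0.1, 0],
  [0, 0, -0.1, 0],
  [0, 0, -0.1, 0],
  [0, 0, -0.1, 0],
])

```text
time_s: 9.85
eef_pos: [505.9, 34.0, 174.0]
ee_rot: [-0.0, 0.998, -0.059, -0.0]
force: [0.3, -0.0, -0.1]
grip_width: 0.001
```

Run:
```python
from h import *
out=[]
for cam in ['scene','side']:
    c=snap(cam,cam+'5'); a=c['img'][:,:,::-1]
    if cam=='scene': a=a[150:360,160:380]
    if cam=='side': a=a[90:280,170:369]
    out.append(cv2.resize(a,(400,381),interpolation=cv2.INTER_CUBIC))
    s=readout.sense(); print(s['eef_pos'],s['force'],s['time_s'])
cv2.imwrite('pics/m5.png',np.hstack(out))
```

```text
[506.01801272  34.01027476 174.11035594] [ 0.22932458 -0.47710091  0.84649035] 9.9
[506.01483234  34.02497267 174.03311277] [-0.357502    0.11975152 -1.25584309] 9.95
```

View pics/m5.png

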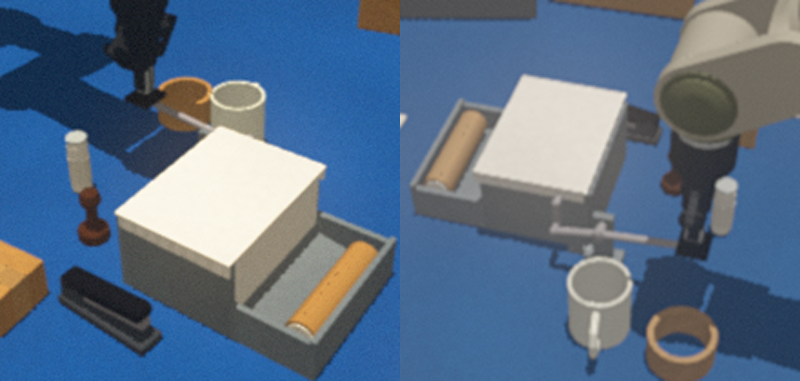

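The lid is shut, the contact force is gone, and the tube lies in the tray. I'll lift slowly, then move clear.

>>> apply_moves([
  [0, 0, -0.2, 0],
  [0, 0, -0.2, 0],
  [0, 0, -0.5, 0],
  [0, 0, -1, 0],
  [0, 0, -2, 0],
  [0, 0, -2, 0],
  [0, 0, -2, 0],
  [0, 0, -2, 0],
])

```text
time_s: 10.75
eef_pos: [505.9, 34.0, 274.6]
ee_rot: [0.0, 0.998, -0.059, 0.0]
force: [-0.4, -0.4, 0.3]
grip_width: 0.001
```

>>> apply_moves([
  [0, 0, -1.5, 0],
  [0, 0, 0, 0],
  [0, 0, 0, 0],
  [0, 0, 0, 0],
])

```text
time_s: 11.15
eef_pos: [505.7, 34.1, 287.1]
ee_rot: [-0.0, 0.998, -0.059, -0.001]
force: [-0.3, -0.6, -0.1]
grip_width: 0.001
```

Run:
```python
from h import *
out=[]
for cam in ['scene','side']:
    c=snap(cam,cam+'6'); a=c['img'][:,:,::-1]
    # compare with initial
    b=cv2.imread(f'pics/{cam}0.png')
    if cam=='scene': sl=np.s_[190:290,190:320]; a2=a[150:360,160:380]
    else: sl=np.s_[130:290,200:360]; a2=a[90:280,170:369]
    out.append(cv2.resize(a2,(400,381),interpolation=cv2.INTER_CUBIC))
    D=(-70,-101,113)
    # tube centre expected
    p=np.array([706.8,-119.3,-.1178]); co,si=np.cos(p[2]),np.sin(p[2])
    print(cam,'tube expected at px',proj(c,[p[0]+co*145,p[1]+si*145,32]), [ (np.round(np.array(x['location'])*[560,420],1),round(x['score'],2)) for x in nets.boxes_of(cam,'tube')[:2]])
    s=readout.sense(); print(s['eef_pos'],s['force'],s['time_s'])
cv2.imwrite('pics/m6.png',np.hstack(out))
```

```text
scene tube expected at px [342.34526903 310.11890457] [(array([345.3, 307.2]), 0.97)]
[505.77059974  34.05210859 287.16353378] [ 0.24179607 -0.12432773  0.11215633] 11.25
side tube expected at px [198.42168478 167.85982014] [(array([198. , 163.5]), 0.65)]
[505.88467293  34.02582749 287.38967101] [ 0.32800786  0.41469894 -0.40646442] 11.35
```

View pics/m6.png

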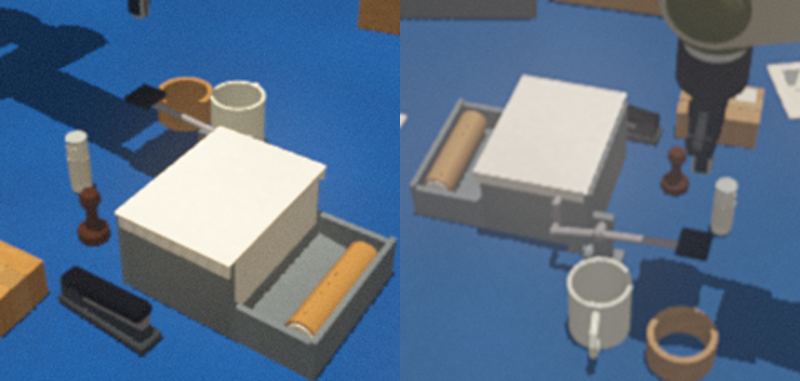

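The lid is shut, the lever is up, the tube is where expected, and the gripper is clear. Handing in.

```bash
python3 -c "
from rig import ctrl
print(ctrl.finish_job())"
```

```text
the job is handed in; nothing more can be done
None
```

I pressed the lever pad down to its rigid stop with the shut fingertips. The lid opened fully and the tube rolled out into the tray. I then eased the lever up at 10–20 mm/s until the pad force was gone, lifted about 110 mm clear and handed the job in at about 11.4 s.

**Last checks:**
- **Lid and lever:** in the last pictures from both cameras the lid looks shut and the lever up. I judged this by eye and did not compute the joint angles.
- **Tube:** it rests against the tray's far wall. The network found it 3–5 px from where it should be, which is roughly 10 mm and about the error of the method.
- **Robot and other things:** the force reading was near zero with the gripper clear. The other things look unmoved by eye; I did not measure this.

**What went less smoothly:**
- I pushed past the stop for a moment, and the force reached about 88 N (the wrist limit is 120 N). I backed off to about 25 N straight away.
- Pressing took only about 3–4 N, less than the 5–8 N given.
- No force showed while the fingers pushed the first few millimetres of pad travel.

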